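# Put the figurines on their right stands

### The job

The three figurines on the shelf are on the wrong stands: move them round so that the angel stands on the gold pedestal, the igloo on the white hexagonal slab and the glass globe on the square wooden plinth, each upright and centred on its stand. Use the empty round cork mat as the free spot while you swap them; never let a figurine touch the bare polished shelf, set each down gently rather than dropping it, and leave the bowl and the display post where they are.

Things in the scene. Friction and masses are not known exactly. Their poses are not given: they have to be found in the camera images.
- angel_center (a point): Off-white bisque angel, 90 mm tall, loose, about 0.16 kg. Round robe: foot 50 mm across, narrowing to an upright round body 32 mm across between 28 and 60 mm above its foot, 26 mm head on top. Two wings spread backwards in a V behind it (own +x, from x = 14 to 35 mm, y up to 24 mm either side, 36 to 72 mm above the foot); hands in front (own -x, to 25 mm from the axis). Grasp the body across own y. The point lies on the body's axis 45 mm above the foot's underside; z up.
- igloo_center (a point): Blue resin igloo with white joint lines, 52 mm tall, loose, about 0.18 kg. Round, 60 mm across with upright walls up to 30 mm, domed above. An entrance tunnel 26 mm wide and 28 mm high sticks out at the front (own -x) to 43 mm from the axis. Grasp the walls across own y. The point lies on the dome's axis 26 mm above the underside; z up.
- globe_center (a point): Clear glass globe 60 mm across (a small white fir tree inside) on a round dark wooden foot 46 mm across and 12 mm high; 68 mm tall in all, loose, about 0.22 kg. Same from all sides. The point is the ball's centre, 38 mm above the underside of the foot; z up.
- pedestal: Round gold-toned pedestal, fixed, 45 mm high, flat top 90 mm across (foot 92 mm). At the start the globe stands on it. Origin: centre of its underside; z up.
- hexslab: White marble hexagonal slab, fixed, 18 mm high, 88 mm across its flats. At the start the angel stands on it. Origin: centre of its underside; z up.
- plinth: Square dark wooden plinth, fixed, 86 by 86 mm, 28 mm high. At the start the igloo stands on it. Origin: centre of its underside; x and y along its sides, z up.
- cork_mat: Round cork mat, fixed, 104 mm across, 6 mm thick, empty at the start: the free spot. Origin: centre of its underside; z up.
- bowl: Small white ceramic bowl, 80 mm across, 30 mm high, loose bystander standing among the stands; leave it alone. Origin: centre of its underside; z up.
- post: Display post, loose bystander beyond the stands: dark wooden foot 90 mm across, 12 mm steel rod with a clamping collar and knurled brass knob (knob to own -x), 124 mm tall; leave it alone. Origin: centre of its underside; z up.
- shelf_top (a point): The polished cherry shelf on which everything stands, its top at z = 0; the point is in the middle of the work area, on its top surface.
There are look-alikes about, which are no part of the job. What is shaped like the part that bears angel_center but green is not meant.

How it is judged:
By the outcome, as a careful person would: the job done as asked, in the order asked, and still so for the second after the job is handed in, with the robot touching nothing.
It also fails if it takes over 112 s, if anything falls off the work surface, if the arm or the gripper's body presses on something with over 40 N, if the wrist force passes 120 N, or if a joint passes its speed limit or range.

### The arm

A 6-joint arm with a two-finger parallel gripper is mounted at the origin on the work surface. World frame = base frame: x ahead of the robot, y to its left, z up, the work surface at z = 0. Lengths are in mm, angles in rad, forces in N, time in s.
With the tool pointing down it reaches from about 400 to 925 mm from the base axis. Payload 12.5 kg.
Tool frame: the origin (TCP) lies midway between the tips of the shut fingers; the grasp point (between the pads) lies 19 mm behind it; z points along the fingers, y is the line along which they close (so a half turn about z gives the same grasp; the last joint's range is limited). The gripper opens to 95 mm and grips with 3 to 60 N. Pads are 20 mm wide; open, the fingers measure 119 mm over their backs; the gripper's body (75 mm by 180 mm) begins 59 mm behind the grasp point.
Start: joints at [-1.42, 0.491, 1.559, -0, 1.092, -0.106], TCP at [158.764, -604.517, 214.661] pointing down, gripper open.
Joint ranges: [-3.1, 3.1], [-0.84, 2.19], [0.05, 2.79], [-1.13, 4.28], [0.06, 2.93], [-2.69, 2.69]. Speed limits (rad/s): [2.22, 2.22, 2.79, 3.14, 3.14, 3.14].

### API

Orientations are given as [roll, pitch, yaw] about the fixed x, y, z axes, in that order (R = Rz(yaw) Ry(pitch) Rx(roll)).
In Python, from cell import env gives the robot as it stands.
- The arm moves only by the tool arm_command, never from a script. Its argument "targets" is a list of rows, each a list of 5 numbers: the shift along the tool's x, y, z in mm, then the turn about the tool's z in degrees, then the opening, from 0 (shut) to 1 (fully open). In form: [[tx, ty, tz, roll, fingers], ...]. A call has 1 to 5 rows; each row is the pose to reach, as a shift and turn from the pose commanded when the call began, along the tool's axes at that moment; what a row does not reach only later rows make up. A row lasts 1/10 s, in which the tool goes at most 50 mm and 8.59 degrees, less where a joint would pass 70% of its speed; a pose out of reach is approached as far as the arm can. A call with a gripper value outside its range is refused whole. The fingers move at their own pace and stop on an object; the grip force is fixed at half the most. Time passes only in rows, so rows that repeat a pose let the fingers close. It gives the time, the measured TCP pose, the force, the opening and the grip force at its end, in the units of the state.
- env.state(): the state, without advancing time (a new reading comes with each control period).
- env.read_camera(name): name is "scene" or "top"; returns a dict with "frame" (384x512x3 uint8, red, green, blue), "vertical_fov" (degrees; the focal length in pixels is half the picture's height over the tangent of half this angle, whatever the lens; pixels are square), "cx", "cy" (the principal point, pixels), "k1" (the pictures are not rectified: a ray, as slopes to the right and down, at radius r is drawn at 1 + k1 r^2 times it, then the intrinsics apply), "world_from_camera" (4x4, takes a point from camera to world coordinates). Camera axes: x right, y down, z forward; pixel columns grow to the right and rows downward; lengths in mm; the calibration is good to about 2 mm. A picture is of the moment at which its call begins. There is no depth.
- env.job_done(): hands the job in; it is judged then, once.
The state is a dict: "t": time; "joints": joint angles; "qvel": joint speeds; "tau": joint torques, N m; "eef_pos": TCP position; "tcp_rot": TCP orientation; "ft_force": force on the tool from outside, world axes, zero at the start; "moment": the same for the moment, N m; "opening": opening from 0.0 (shut) to 1.0 (fully open); "grip_force": force on a finger pad.
Only numpy, scipy, OpenCV 4.12 (cv2) and the standard library are available. Lean on these libraries where they do the work, as an engineer would, in place of code of your own. Each camera call takes 0.05 s, during which the arm holds its last target. There are 200 camera calls.

## Working session

There is one attempt and no reset: what is moved stays moved. The work goes in short steps, Python scripts to look and compute and a tool call to move; the robot and the scene stay as the last step left them, time stands still between calls to the robot, and variables do not carry over. Pictures are saved under pics/ and viewed, at most 16 in all, crops included, and the job is handed in when it is done.

Besides the shell and the picture viewer there is one more tool, called by a JSON object that holds its "method" and its "body", one argument or row to a line. arm_command: Moves the arm, as the interface text tells. Its arguments: {"type":"object","properties":{"targets":{"type":"array","items":{"type":"array","items":{"type":"number"}}}},"required":["targets"]}

```bash
mkdir -p pics; cat > h.py <<'E'
import numpy as np, cv2
from cell import env
def cap(n,f):
    c=env.read_camera(n); cv2.imwrite('pics/'+f,c['frame'][:,:,::-1]); np.save('pics/'+n+'.npy',c,allow_pickle=True); return c
def load(n): return np.load('pics/'+n+'.npy',allow_pickle=True).item()
def K(c):
    f=192/np.tan(np.radians(c['vertical_fov'])/2); return np.array([[f,0,c['cx']],[0,f,c['cy']],[0,0,1.]]),np.array([c['k1'],0,0,0.])
def px2w(c,u,v,z):
    k,d=K(c); p=cv2.undistortPoints(np.array([[[u,v]]],float),k,d)[0,0]
    T=np.array(c['world_from_camera']); r=T[:3,:3]@[p[0],p[1],1]; o=T[:3,3]
    return o+r*(z-o[2])/r[2]
def w2px(c,P):
    k,d=K(c); T=np.linalg.inv(c['world_from_camera']); P=np.atleast_2d(np.array(P,float))
    q=P@T[:3,:3].T+T[:3,3]
    return cv2.projectPoints(q[:,None],np.zeros(3),np.zeros(3),k,d)[0][:,0]
E
python3 - <<'E'
from h import *
for n in('top','scene'):
    c=cap(n,n+'0.png'); print(n,c['vertical_fov'],c['cx'],c['cy'],c['k1'],np.round(c['world_from_camera'],3))
    cv2.imwrite(f'pics/{n}0b.png',cv2.resize(c['frame'][:,:,::-1],(800,600),interpolation=cv2.INTER_CUBIC))
print(env.state())
E
```

```text
top 57.24658098248854 258.29336207288117 199.89139318534802 -0.08848135357125803 [[-8.00000e-03 -9.91000e-01  1.34000e-01  4.15483e+02]
 [-1.00000e+00  5.00000e-03 -1.90000e-02  2.36000e+00]
 [ 1.80000e-02 -1.34000e-01 -9.91000e-01  8.75491e+02]
 [ 0.00000e+00  0.00000e+00  0.00000e+00  1.00000e+00]]
scene 50.696291531995264 252.66993779203142 201.45527938023992 0.015764368544880517 [[-5.60000e-01  5.89000e-01 -5.83000e-01  9.90483e+02]
 [ 8.28000e-01  3.88000e-01 -4.04000e-01  3.15987e+02]
 [-1.20000e-02 -7.09000e-01 -7.05000e-01  6.53038e+02]
 [ 0.00000e+00  0.00000e+00  0.00000e+00  1.00000e+00]]
{'t': 0.1, 'joints': array([-1.41960378e+00,  4.91504518e-01,  1.55938857e+00,  1.64058564e-05,
        1.09175243e+00, -1.05617808e-01]), 'qvel': array([ 0.00036788, -0.00400359, -0.00077188,  0.00038079,  0.00074196,
        0.00034465]), 'tau': array([ 4.12113688e-03, -6.13621974e+01, -2.58606756e+01,  6.94515556e-02,
        4.70056501e-02, -3.79892845e-05]), 'eef_pos': array([ 158.72845779, -604.272058  ,  214.11692323]), 'tcp_rot': array([-3.14054719e+00, -1.25464937e-04,  2.56802715e-01]), 'ft_force': array([ 0.24527372, -0.35907481, -0.4783065 ]), 'moment': array([0.0276513 , 0.02606052, 0.00470969]), 'grip_force': 0.0, 'opening': 0.9996453451054653}
```

View pics/top0b.png

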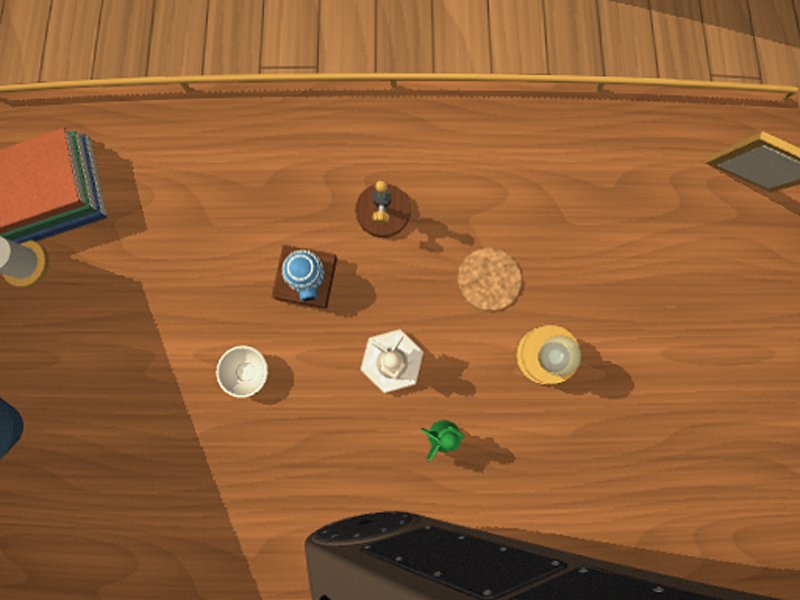

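View pics/scene0b.png

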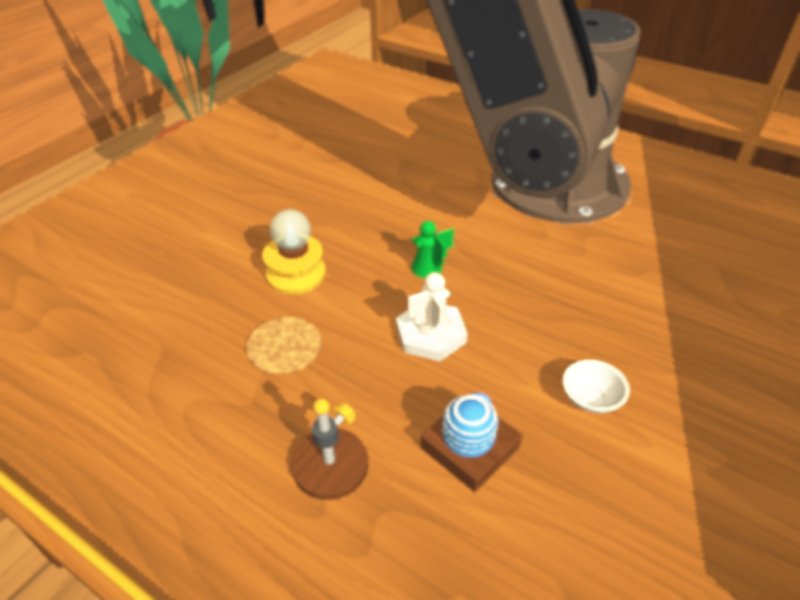

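The top view (800-px scale) shows igloo/plinth at (303,275), angel/hexslab at (392,361), globe/pedestal at (550,355) and cork at (490,279). The bowl is at (242,371), the post at (383,208), and the green decoy at (443,437) is nearest the robot. I'll fit model outlines to this.

```bash
cat > ov.py <<'E'
from h import *
def circ(x,y,z,r): a=np.linspace(0,2*np.pi,49); return np.c_[x+r*np.cos(a),y+r*np.sin(a),0*a+z]
def poly(x,y,z,r,n,a0): a=a0+np.arange(n+1)*2*np.pi/n; return np.c_[x+r*np.cos(a),y+r*np.sin(a),0*a+z]
def draw(c,curves,f,x0,y0,w,h,s):
    im=cv2.resize(c['frame'][y0:y0+h,x0:x0+w,::-1],None,fx=s,fy=s,interpolation=cv2.INTER_CUBIC)
    for P,col in curves:
        q=((w2px(c,P)-[x0,y0]+.5)*s).astype(np.int32); cv2.polylines(im,[q],False,col,1)
    cv2.imwrite('pics/'+f,im)
E
python3 - <<'E'
from ov import *
c=load('top')
m=dict(cork=(490,279,6),plinth=(305,277,28),hexslab=(392,361,18),ped=(548,354,45),igloo=(300,267,80),angel=(391,358,108),globe=(559,356,83),bowl=(242,371,30),post=(383,210,12),green=(446,432,90))
P={}
for n,(u,v,z) in m.items(): P[n]=px2w(c,u/1.5625,v/1.5625,z); print(n,P[n].round(1))
s=load('scene')
for n,(u,v,z) in dict(cork=(284,345,6),ped=(293,248,45),igloo=(471,408,80),globe=(291,229,83),angel=(435,275,108),hexslab=(432,330,18),plinth=(472,441,28)).items(): print('s',n,px2w(s,u/1.5625,v/1.5625,z).round(1))
R=(0,0,255);G=(0,255,0);M=(255,0,255);K_=(0,0,0)
cv=[]
for n,r in dict(cork=52,ped=45,bowl=40,post=45,globe=30,angel=13).items(): cv.append((circ(*P[n],r),G))
x,y,_=P['igloo']; cv+=[(circ(x,y,28,30),M),(circ(x,y,58,30),M)]
x,y,_=P['angel']; cv+=[(circ(x,y,18,25),M)]
cv+=[(poly(*P['plinth'],43*2**.5,4,np.pi/4-.14),R),(poly(*P['hexslab'],44/np.cos(np.pi/6),6,0.1),R)]
draw(c,cv,'ovt.png',130,105,262,196,3)
E
```

```text
cork [ 587.  -154.7    6. ]
plinth [587.2 140.4  28. ]
hexslab [455.4   4.5  18. ]
ped [ 462.6 -233.6   45. ]
igloo [591.8 139.6  80. ]
angel [455.4   5.7 108. ]
globe [ 457.4 -239.    83. ]
bowl [440.6 235.   30. ]
post [701.1  18.   12. ]
green [351.4 -71.2  90. ]
s cork [ 589.  -149.8    6. ]
s ped [ 453.2 -243.3   45. ]
s igloo [591.9 141.2  80. ]
s globe [ 454.2 -240.1   83. ]
s angel [450.    6.3 108. ]
s hexslab [461.6  12.   18. ]
s plinth [596.6 149.5  28. ]
```

View pics/ovt.png

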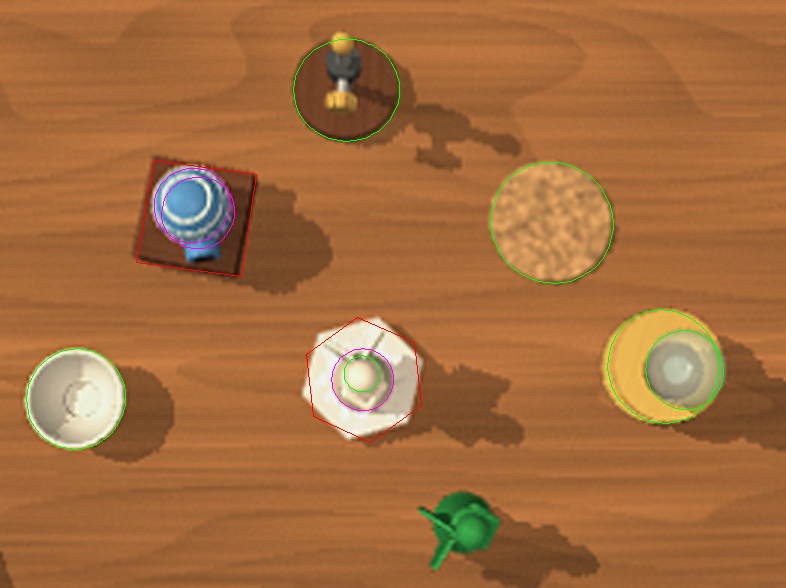

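The top outlines fit the stands, bowl and post well. Next I'll check the same positions in the scene view and zoom in for the angel and igloo yaw.

```bash
python3 - <<'E'
from ov import *
G=(0,255,0);M=(255,0,255);R=(0,0,255)
def T(x,y,z,yaw,pts):
    pts=np.array(pts,float); c,s=np.cos(yaw),np.sin(yaw)
    return np.c_[x+c*pts[:,0]-s*pts[:,1],y+s*pts[:,0]+c*pts[:,1],z+pts[:,2]]
ya=0.08; yi=-0.13
cv=[(circ(587,-154.7,6,52),G),(circ(461,-236,45,45),G),(circ(456,-239,83,30),M),(circ(456,-239,45,23),M),
(poly(587,140.4,28,43*2**.5,4,np.pi/4-.14),R),(poly(455.4,4.5,18,44/np.cos(np.pi/6),6,0.36),R),
(circ(591,140,28,30),M),(circ(591,140,58,30),M),(circ(454,5.7,18,25),M),(circ(454,5.7,95,13),M)]
cv+=[(T(454,5.7,18,ya,[[35,24,72],[14,5,72],[14,-5,72],[35,-24,72]]),G),(T(591,140,28,yi,[[-30,13,0],[-43,13,0],[-43,-13,0],[-30,-13,0]]),G),(T(591,140,28,yi,[[-30,0,28],[-43,0,28]]),G)]
t=load('top');s=load('scene')
draw(s,cv,'a.png',140,120,220,190,3)
draw(t,cv,'b.png',220,205,60,60,6)
draw(t,cv,'c.png',165,150,60,60,6)
draw(t,cv,'d.png',325,200,60,60,6)
b=[cv2.resize(cv2.imread(f'pics/{f}.png'),(266,266)) for f in 'bcd']
a=cv2.resize(cv2.imread('pics/a.png'),None,fx=.8,fy=.8,interpolation=cv2.INTER_AREA)
cv2.imwrite('pics/z1.png',np.hstack([cv2.copyMakeBorder(a,0,600-a.shape[0],0,0,cv2.BORDER_CONSTANT), cv2.resize(np.vstack(b),(267,600))])[:, :800])
E
```

```text
(no output)
```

View pics/z1.png

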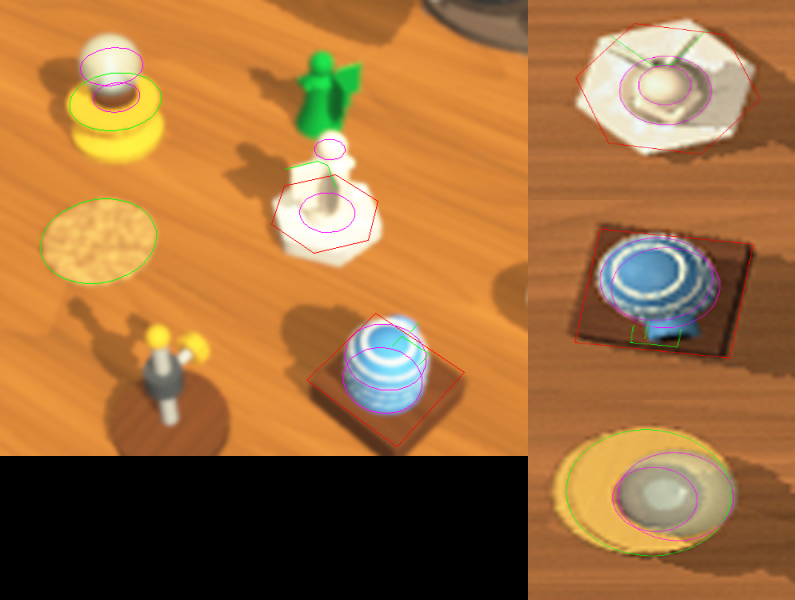

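The overlays agree to about 3 mm in both views, and the wing lines match an angel yaw of about 0.08. Plan: globe to cork, angel to pedestal, igloo to hexslab, then globe to plinth. First move goes above the globe.

{"method": "arm_command", "body": {
  "targets": [
    [38, -28, 0, 3, 1],
    [76, -56, 0, 6, 1],
    [114, -84, 0, 9, 1],
    [152, -112, 0, 12, 1],
    [190, -140, 0, 14.71, 1]
  ]
}}

```text
t: 0.6
eef_pos: [307.7, -419.2, 214.5]
tcp_rot: [-3.141, 0.0, -0.002]
ft_force: [1.1, -0.5, 0.0]
opening: 1.0
grip_force: 0.0
```

{"method": "arm_command", "body": {
  "targets": [
    [40, -50, 0, 0, 1],
    [80, -98, 0, 0, 1],
    [115, -140, 0, 0, 1],
    [140, -170, 0, 0, 1],
    [149, -182, 0, 0, 1]
  ]
}}

```text
t: 1.1
eef_pos: [457.3, -236.4, 214.6]
tcp_rot: [-3.141, 0.0, 0.001]
ft_force: [-0.5, -1.1, 0.6]
opening: 0.999
grip_force: 0.0
```

```bash
python3 - <<'E'
from h import *
s=env.state(); print({k:np.round(s[k],3) for k in('t','eef_pos','tcp_rot','ft_force')})
t=load('top')
a=px2w(t,130+202/3,105+252/3,46);print('tunnel',a.round(1),np.arctan2(140-a[1],591-a[0]))
E
```

```text
{'t': np.float64(1.1), 'eef_pos': array([ 457.3  , -236.415,  214.554]), 'tcp_rot': array([-3.141e+00,  0.000e+00,  1.000e-03]), 'ft_force': array([-0.467, -1.126,  0.602])}
tunnel [555.  131.8  46. ] 0.22291355693435952
```

{"method": "arm_command", "body": {
  "targets": [
    [0, 0, 35, 0, 1],
    [0, 0, 70, 0, 1],
    [0, 0, 105, 0, 1],
    [0, 0, 130, 0, 1],
    [0, 0, 150, 0, 1]
  ]
}}

```text
t: 1.6
eef_pos: [455.5, -238.4, 62.9]
tcp_rot: [-3.141, 0.001, 0.0]
ft_force: [0.3, 0.1, -0.7]
opening: 1.003
grip_force: 0.0
```

```bash
python3 - <<'E'
from h import *
s=env.state(); print({k:np.round(s[k],3) for k in('t','eef_pos','tcp_rot','ft_force')})
t=cap('scene','s1.png')
cv2.imwrite('pics/s1c.png',cv2.resize(t['frame'][80:240,100:310,::-1],None,fx=3,fy=3,interpolation=cv2.INTER_CUBIC))
E
```

```text
{'t': np.float64(1.6), 'eef_pos': array([ 455.506, -238.446,   62.891]), 'tcp_rot': array([-3.141e+00,  1.000e-03,  0.000e+00]), 'ft_force': array([ 0.296,  0.088, -0.671])}
```

View pics/s1c.png

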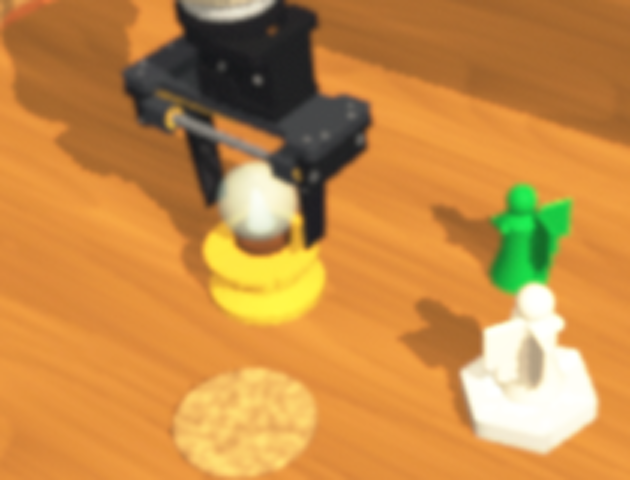

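The globe (258,200) sits between the open fingers, so I'll close on it.

{"method": "arm_command", "body": {
  "targets": [
    [0, 0, 0, 0, 0.7],
    [0, 0, 0, 0, 0.6],
    [0, 0, 0, 0, 0.5],
    [0, 0, 0, 0, 0.5],
    [0, 0, 0, 0, 0.5]
  ]
}}

```text
t: 2.15
eef_pos: [456.2, -239.1, 65.3]
tcp_rot: [3.141, -0.001, 0.0]
ft_force: [-0.8, -2.2, 2.4]
opening: 0.635
grip_force: 1.3
```

{"method": "arm_command", "body": {
  "targets": [
    [0, 0, 0, 0, 0.5],
    [0, 0, 0, 0, 0.5],
    [0, 0, 0, 0, 0.5],
    [0, 0, -3, 0, 0.5],
    [0, 0, -8, 0, 0.5]
  ]
}}

```text
t: 2.65
eef_pos: [455.7, -238.6, 72.6]
tcp_rot: [-3.141, 0.001, 0.0]
ft_force: [-0.7, -0.2, -2.1]
opening: 0.624
grip_force: 30.0
```

{"method": "arm_command", "body": {
  "targets": [
    [0, 0, -15, 0, 0.5],
    [20, -13, -25, 0, 0.5],
    [45, -30, -30, 0, 0.5],
    [75, -50, -30, 0, 0.5],
    [100, -66, -28, 0, 0.5]
  ]
}}

```text
t: 3.15
eef_pos: [557.2, -171.9, 101.3]
tcp_rot: [3.141, -0.001, 0.0]
ft_force: [-0.4, -0.5, -2.0]
opening: 0.62
grip_force: 30.0
```

{"method": "arm_command", "body": {
  "targets": [
    [20, -13, 5, 0, 0.5],
    [30, -19, 20, 0, 0.5],
    [32, -20, 40, 0, 0.5],
    [32, -20, 55, 0, 0.5],
    [32, -20, 65, 0, 0.5]
  ]
}}

```text
t: 3.65
eef_pos: [586.9, -153.0, 33.8]
tcp_rot: [-3.141, 0.002, -0.0]
ft_force: [0.2, -0.3, -2.3]
opening: 0.62
grip_force: 30.0
```

```bash
python3 - <<'E'
from ov import *
s=env.state(); print({k:np.round(s[k],3) for k in('t','eef_pos','tcp_rot','ft_force','opening')})
t=cap('top','t2.png'); s=cap('scene','s2.png')
G=(0,255,0);M=(255,0,255)
cv=[(circ(588,-153,6,52),G),(circ(459,-237,45,45),G),(circ(459,-237,0,46),M)]
draw(s,cv,'a.png',130,110,120,135,4); draw(t,cv,'b.png',270,130,120,135,4)
cv2.imwrite('pics/z2.png',cv2.resize(np.hstack([cv2.imread('pics/a.png'),cv2.imread('pics/b.png')]),(800,450)))
E
```

```text
{'t': np.float64(3.65), 'eef_pos': array([ 586.86 , -152.959,   33.792]), 'tcp_rot': array([-3.141e+00,  2.000e-03, -0.000e+00]), 'ft_force': array([ 0.208, -0.29 , -2.311]), 'opening': np.float64(0.62)}
```

View pics/z2.png

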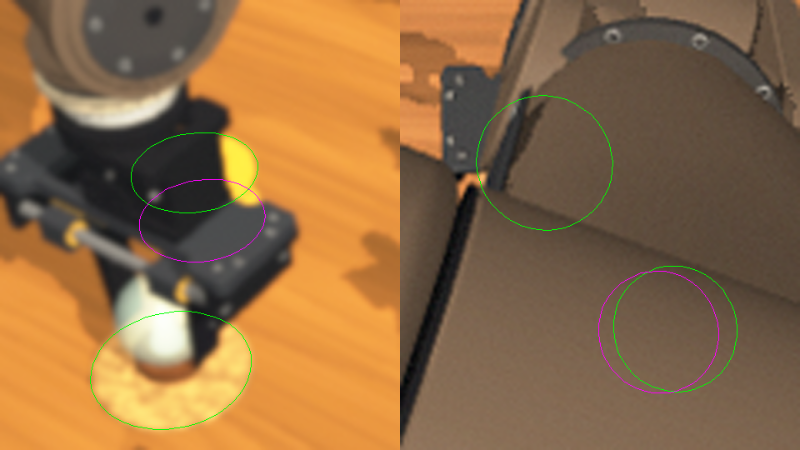

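The globe foot (167,372) is centred over the cork (171,370), and the arm hides the pedestal. I'll lower gently.

{"method": "arm_command", "body": {
  "targets": [
    [0, 0, 3, 0, 0.5],
    [0, 0, 5, 0, 0.5],
    [0, 0, 7, 0, 0.5],
    [0, 0, 8, 0, 0.5],
    [0, 0, 9, 0, 0.5]
  ]
}}

```text
t: 4.25
eef_pos: [588.0, -152.9, 26.8]
tcp_rot: [3.141, -0.0, 0.0]
ft_force: [0.5, 0.7, -2.5]
opening: 0.617
grip_force: 30.0
```

{"method": "arm_command", "body": {
  "targets": [
    [0, 0, 0.4, 0, 0.5],
    [0, 0, 0.8, 0, 0.5],
    [0, 0, 1.1, 0, 0.5],
    [0, 0, 1.1, 0, 0.5],
    [0, 0, 1.1, 0, 0.5]
  ]
}}

```text
t: 4.75
eef_pos: [588.0, -152.9, 26.3]
tcp_rot: [3.141, -0.001, 0.0]
ft_force: [-2.0, 1.3, 6.2]
opening: 0.621
grip_force: 30.0
```

Contact felt, so I'll release, rise and back off toward the angel for a clear view.

{"method": "arm_command", "body": {
  "targets": [
    [0, 0, -0.5, 0, 0.62],
    [0, 0, -0.5, 0, 0.66],
    [0, 0, -0.5, 0, 0.75],
    [0, 0, -0.5, 0, 0.9],
    [0, 0, -0.5, 0, 1]
  ]
}}

```text
t: 5.25
eef_pos: [588.0, -152.9, 26.0]
tcp_rot: [3.141, -0.0, 0.0]
ft_force: [-0.3, 0.4, 0.4]
opening: 0.855
grip_force: 0.0
```

{"method": "arm_command", "body": {
  "targets": [
    [0, 0, 0, 0, 1],
    [0, 0, -30, 0, 1],
    [0, 0, -70, 0, 1],
    [0, 0, -110, 0, 1],
    [0, 0, -150, 0, 1]
  ]
}}

```text
t: 5.75
eef_pos: [587.7, -152.8, 177.5]
tcp_rot: [-3.142, 0.0, -0.0]
ft_force: [-0.1, -0.4, -0.8]
opening: 0.998
grip_force: 0.0
```

{"method": "arm_command", "body": {
  "targets": [
    [-30, -25, 0, -1.5, 1],
    [-60, -60, 0, -3, 1],
    [-90, -100, 0, -4.5, 1],
    [-115, -140, 0, -4.5, 1],
    [-133, -159, 0, -4.5, 1]
  ]
}}

```text
t: 6.25
eef_pos: [453.0, 8.3, 176.2]
tcp_rot: [-3.141, 0.0, 0.08]
ft_force: [1.0, -0.4, 0.0]
opening: 1.001
grip_force: 0.0
```

```bash
python3 - <<'E'
from ov import *
s=env.state(); print({k:np.round(s[k],3) for k in('t','eef_pos','tcp_rot','ft_force','opening')})
t=cap('top','t3.png'); s=cap('scene','s3.png')
G=(0,255,0);M=(255,0,255)
cv=[(circ(588,-153,6,52),G),(circ(588,-153,44,30),M),(circ(459,-237,45,45),G),(circ(459,-237,0,46),M)]
draw(s,cv,'a.png',130,110,120,135,4); draw(t,cv,'b.png',270,130,120,135,4)
cv2.imwrite('pics/z3.png',cv2.resize(np.hstack([cv2.imread('pics/a.png'),cv2.imread('pics/b.png')]),(800,450)))
E
```

```text
{'t': np.float64(6.25), 'eef_pos': array([452.98 ,   8.275, 176.192]), 'tcp_rot': array([-3.141,  0.   ,  0.08 ]), 'ft_force': array([ 1.014, -0.399,  0.025]), 'opening': np.float64(1.001)}
```

View pics/z3.png

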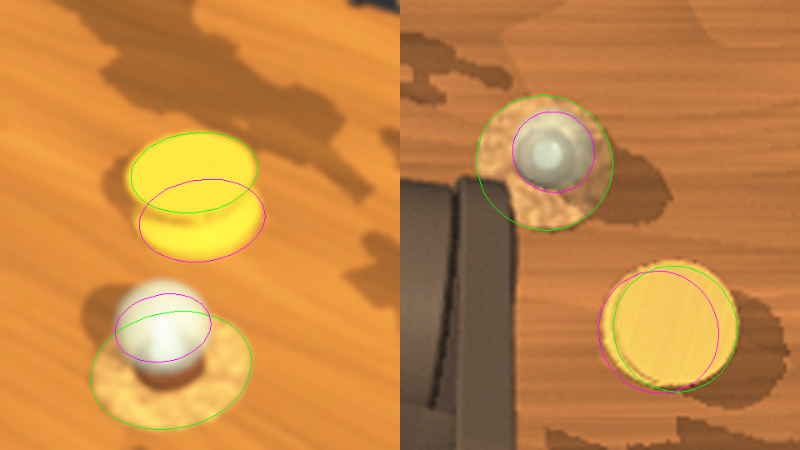

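The globe stands upright on the cork. The pedestal fits at about (460.5,-237). Now lowering around the angel.

{"method": "arm_command", "body": {
  "targets": [
    [0, 0, 0, 0, 1],
    [-1, 0, 40, 0, 1],
    [-1, 0, 80, 0, 1],
    [-1, 0, 112, 0, 1],
    [-1, 0, 132, 0, 1]
  ]
}}

```text
t: 6.85
eef_pos: [454.2, 5.1, 41.7]
tcp_rot: [-3.141, 0.002, 0.077]
ft_force: [0.7, -0.0, 0.1]
opening: 1.0
grip_force: 0.0
```

{"method": "arm_command", "body": {
  "targets": [
    [0, 0, 0, 0, 1],
    [0, 0, 0, 0, 1]
  ]
}}

```text
t: 7.05
eef_pos: [454.6, 5.4, 44.0]
tcp_rot: [3.142, 0.0, 0.078]
ft_force: [-0.3, 0.1, 1.0]
opening: 0.997
grip_force: 0.0
```

```bash
python3 - <<'E'
from ov import *
s=env.state(); print({k:np.round(s[k],3) for k in('t','eef_pos','tcp_rot','ft_force','opening')})
s=cap('scene','s4.png')
draw(s,[],'z4.png',215,130,120,120,5)
E
```

```text
{'t': np.float64(7.05), 'eef_pos': array([454.558,   5.442,  44.046]), 'tcp_rot': array([3.142, 0.   , 0.078]), 'ft_force': array([-0.304,  0.076,  1.015]), 'opening': np.float64(0.997)}
```

View pics/z4.png

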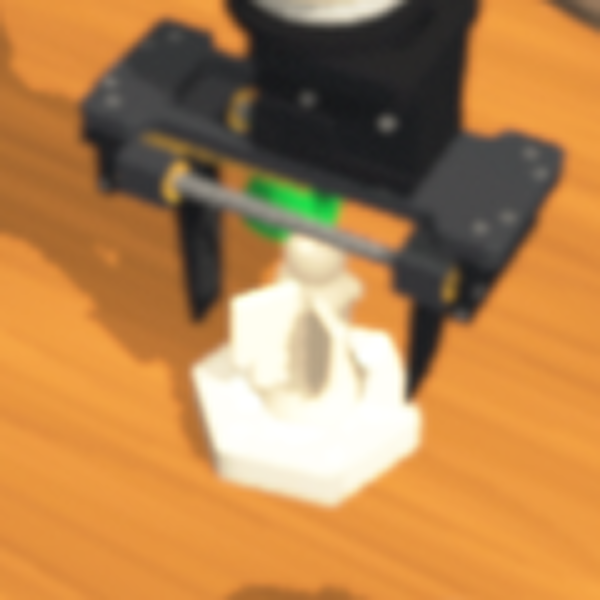

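The angel (310,320) stands midway between the fingers with the wings clear of the pads, so I'll close gently.

{"method": "arm_command", "body": {
  "targets": [
    [0, 0, 0, 0, 0.7],
    [0, 0, 0, 0, 0.5],
    [0, 0, 0, 0, 0.42],
    [0, 0, 0, 0, 0.37],
    [0, 0, 0, 0, 0.33]
  ]
}}

```text
t: 7.6
eef_pos: [454.0, 6.1, 44.2]
tcp_rot: [3.141, -0.0, 0.079]
ft_force: [0.3, 0.4, -0.0]
opening: 0.636
grip_force: 0.0
```

{"method": "arm_command", "body": {
  "targets": [
    [0, 0, 0, 0, 0.28],
    [0, 0, 0, 0, 0.2],
    [0, 0, 0, 0, 0.2],
    [0, 0, 0, 0, 0.2],
    [0, 0, -1, 0, 0.2]
  ]
}}

```text
t: 8.1
eef_pos: [453.8, 6.1, 44.9]
tcp_rot: [-3.142, 0.0, 0.079]
ft_force: [0.3, -1.3, -1.6]
opening: 0.331
grip_force: 27.7
```

{"method": "arm_command", "body": {
  "targets": [
    [0, 0, -4, 0, 0.2],
    [0, 0, -10, 0, 0.2],
    [0, 0, -30, 0, 0.2],
    [0, 0, -55, 0, 0.2],
    [0, 0, -79, 0, 0.2]
  ]
}}

```text
t: 8.6
eef_pos: [453.7, 6.1, 125.3]
tcp_rot: [3.142, 0.0, 0.079]
ft_force: [0.4, -0.2, -2.3]
opening: 0.335
grip_force: 27.7
```

{"method": "arm_command", "body": {
  "targets": [
    [-1, 18, 0, 0, 0.2],
    [-2.5, 50, 0, 0, 0.2],
    [-4.5, 85, 0, 0, 0.2],
    [-6, 120, 0, 0, 0.2],
    [-8, 155, 0, 0, 0.2]
  ]
}}

```text
t: 9.1
eef_pos: [458.0, -150.4, 124.6]
tcp_rot: [3.141, -0.0, 0.079]
ft_force: [1.2, 0.5, -1.5]
opening: 0.334
grip_force: 27.8
```

{"method": "arm_command", "body": {
  "targets": [
    [-2, 35, 0, 0, 0.2],
    [-3.6, 65, 0, 0, 0.2],
    [-4.4, 82, 5, 0, 0.2],
    [-4.6, 87.8, 15, 0, 0.2],
    [-4.6, 87.8, 25, 0, 0.2]
  ]
}}

```text
t: 9.6
eef_pos: [460.2, -236.7, 98.1]
tcp_rot: [-3.141, 0.0, 0.078]
ft_force: [-0.4, 0.3, -2.1]
opening: 0.33
grip_force: 27.8
```

{"method": "arm_command", "body": {
  "targets": [
    [0, 0, 8, 0, 0.2],
    [0, 0, 14, 0, 0.2],
    [0, 0, 19, 0, 0.2],
    [0, 0, 22, 0, 0.2],
    [0, 0, 22, 0, 0.2]
  ]
}}

```text
t: 10.1
eef_pos: [460.5, -236.6, 76.8]
tcp_rot: [-3.141, 0.0, 0.079]
ft_force: [-0.6, 0.8, -0.8]
opening: 0.336
grip_force: 27.8
```

```bash
python3 - <<'E'
from ov import *
s=env.state(); print({k:np.round(s[k],3) for k in('t','eef_pos','tcp_rot','ft_force','opening')})
t=cap('top','t5.png'); s=cap('scene','s5.png')
G=(0,255,0);M=(255,0,255);R=(0,0,255)
cv=[(circ(460.5,-237,45,45),G),(circ(460.5,-237,51,25),M),(poly(455,4.5,18,44/np.cos(np.pi/6),6,0.40),R),(poly(455,4.5,0,44/np.cos(np.pi/6),6,0.40),M)]
draw(s,cv,'a.png',140,110,100,100,4); draw(t,cv,'b.png',220,190,70,70,4);draw(s,cv,'c.png',230,160,80,80,4)
r=lambda f:cv2.resize(cv2.imread(f'pics/{f}.png'),(400,400))
cv2.imwrite('pics/z5.png',cv2.resize(np.hstack([r('a'),r('b'),r('c')]),(800,267)))
E
```

```text
{'t': np.float64(10.1), 'eef_pos': array([ 460.451, -236.644,   76.766]), 'tcp_rot': array([-3.141,  0.   ,  0.079]), 'ft_force': array([-0.639,  0.768, -0.808]), 'opening': np.float64(0.336)}
```

View pics/z5.png

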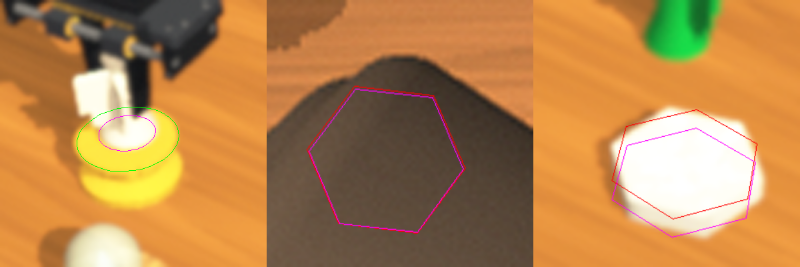

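The angel's foot (128,131) is centred on the pedestal top, so I'll lower gently.

{"method": "arm_command", "body": {
  "targets": [
    [0, 0, 2, 0, 0.2],
    [0, 0, 3.5, 0, 0.2],
    [0, 0, 4.5, 0, 0.2],
    [0, 0, 5, 0, 0.2],
    [0, 0, 5.4, 0, 0.2]
  ]
}}

```text
t: 10.7
eef_pos: [460.5, -237.0, 71.6]
tcp_rot: [3.141, -0.0, 0.079]
ft_force: [0.3, 0.7, -1.6]
opening: 0.332
grip_force: 27.8
```

{"method": "arm_command", "body": {
  "targets": [
    [0, 0, 0.3, 0, 0.2],
    [0, 0, 0.6, 0, 0.2],
    [0, 0, 0.6, 0, 0.2],
    [0, 0, 0.6, 0, 0.2]
  ]
}}

```text
t: 11.1
eef_pos: [460.5, -237.0, 71.1]
tcp_rot: [3.141, -0.0, 0.079]
ft_force: [0.6, -0.2, -1.5]
opening: 0.327
grip_force: 27.8
```

No contact yet, so I'll go down in small steps.

{"method": "arm_command", "body": {
  "targets": [
    [0, 0, 0.3, 0, 0.2],
    [0, 0, 0.6, 0, 0.2],
    [0, 0, 0.6, 0, 0.2],
    [0, 0, 0.6, 0, 0.2]
  ]
}}

```text
t: 11.5
eef_pos: [460.5, -237.0, 70.9]
tcp_rot: [3.141, -0.0, 0.079]
ft_force: [-1.9, 1.3, 6.8]
opening: 0.329
grip_force: 28.0
```

{"method": "arm_command", "body": {
  "targets": [
    [0, 0, 0.3, 0, 0.2],
    [0, 0, 0.5, 0, 0.2],
    [0, 0, 0.5, 0, 0.2]
  ]
}}

```text
t: 11.8
eef_pos: [460.5, -237.0, 70.9]
tcp_rot: [3.141, -0.001, 0.079]
ft_force: [-3.3, 1.7, 13.1]
opening: 0.332
grip_force: 28.2
```

{"method": "arm_command", "body": {
  "targets": [
    [0, 0, -0.8, 0, 0.33],
    [0, 0, -0.8, 0, 0.37],
    [0, 0, -0.8, 0, 0.5],
    [0, 0, -0.8, 0, 0.8],
    [0, 0, -0.8, 0, 1]
  ]
}}

```text
t: 12.3
eef_pos: [460.5, -237.0, 70.6]
tcp_rot: [3.142, 0.0, 0.079]
ft_force: [-0.9, -0.1, -0.7]
opening: 0.569
grip_force: 0.0
```

{"method": "arm_command", "body": {
  "targets": [
    [0, 0, 0, 0, 1],
    [0, 0, 0, 0, 1],
    [0, 0, -35, 0, 1],
    [0, 0, -75, 0, 1],
    [0, 0, -110, 0, 1]
  ]
}}

```text
t: 12.8
eef_pos: [460.4, -236.9, 182.3]
tcp_rot: [3.142, -0.0, 0.079]
ft_force: [0.7, 0.1, 0.3]
opening: 0.973
grip_force: 0.0
```

```bash
python3 - <<'E'
from ov import *
s=env.state(); print({k:np.round(s[k],3) for k in('t','eef_pos','tcp_rot','ft_force','opening')})
t=cap('top','t6.png'); s=cap('scene','s6.png')
G=(0,255,0);M=(255,0,255);R=(0,0,255)
def T(x,y,z,yaw,pts):
    pts=np.array(pts,float); c,s=np.cos(yaw),np.sin(yaw)
    return np.c_[x+c*pts[:,0]-s*pts[:,1],y+s*pts[:,0]+c*pts[:,1],z+pts[:,2]]
cv=[(circ(460.5,-237,45,45),G),(circ(460.5,-237,45,25),M),(poly(454,4.5,18,44/np.cos(np.pi/6),6,0.79),R),(poly(587,140.4,28,43*2**.5,4,np.pi/4-.14),R),(circ(591,140,58,30),M),(circ(591,140,28,30),M),
(T(591,140,28,.2,[[-28,13,0],[-43,13,0],[-43,-13,0],[-28,-13,0]]),G),(T(591,140,56,.2,[[-28,0,0],[-43,0,0]]),G)]
draw(s,cv,'a.png',140,110,100,100,4); draw(t,cv,'b.png',165,150,60,60,4);draw(s,cv,'c.png',230,165,80,80,4);draw(s,cv,'d.png',260,235,80,80,4)
r=lambda f:cv2.resize(cv2.imread(f'pics/{f}.png'),(390,300))
cv2.imwrite('pics/z6.png',np.vstack([np.hstack([r('a'),r('b')]),np.hstack([r('c'),r('d')])]))
E
```

```text
{'t': np.float64(12.8), 'eef_pos': array([ 460.401, -236.88 ,  182.327]), 'tcp_rot': array([ 3.142, -0.   ,  0.079]), 'ft_force': array([0.72 , 0.081, 0.339]), 'opening': np.float64(0.973)}
```

View pics/z6.png

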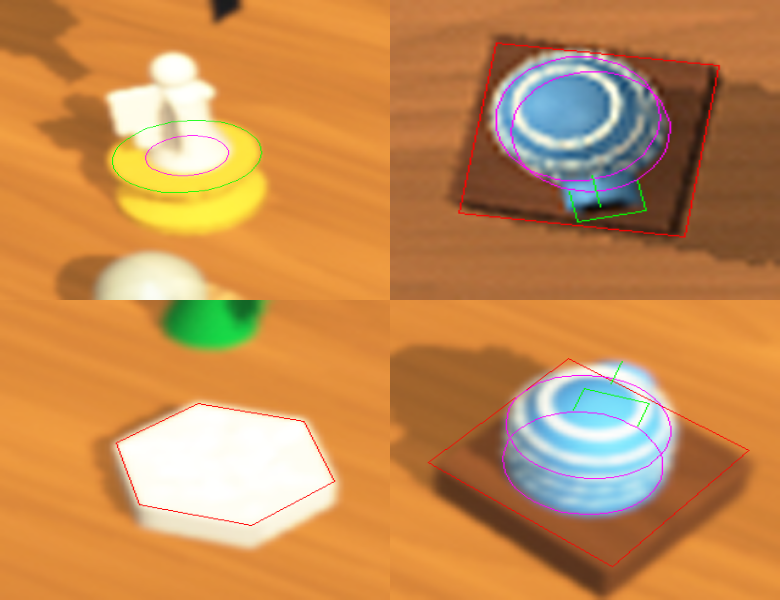

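The angel stands centred on the pedestal at (188,155) and the hexslab fits (454,4.5). The igloo is at about (591,141) with yaw about 0.18. Moving over the igloo.

{"method": "arm_command", "body": {
  "targets": [
    [12, -28, 0, -1, 1],
    [28, -64, 0, -2.5, 1],
    [45, -105, 0, -4, 1],
    [62, -144, 0, -5.8, 1],
    [80, -183, 0, -5.8, 1]
  ]
}}

```text
t: 13.4
eef_pos: [525.8, -46.6, 179.9]
tcp_rot: [-3.141, 0.001, 0.181]
ft_force: [0.8, -0.8, -0.3]
opening: 1.002
grip_force: 0.0
```

{"method": "arm_command", "body": {
  "targets": [
    [24, -42, 0, 0, 1],
    [48, -85, 0, 0, 1],
    [72, -128, 0, 0, 1],
    [90, -160, 0, 0, 1],
    [97.9, -174.6, 0, 0, 1]
  ]
}}

```text
t: 13.9
eef_pos: [591.1, 143.9, 179.5]
tcp_rot: [-3.141, 0.001, 0.182]
ft_force: [0.3, -0.7, -0.2]
opening: 0.999
grip_force: 0.0
```

{"method": "arm_command", "body": {
  "targets": [
    [0, 0, 10, 0, 1],
    [0, 0, 50, 0, 1],
    [0, 0, 95, 0, 1],
    [0, 0, 128, 0, 1],
    [0, 0, 146.5, 0, 1]
  ]
}}

```text
t: 14.4
eef_pos: [588.9, 139.1, 30.6]
tcp_rot: [3.142, 0.005, 0.178]
ft_force: [0.3, 0.8, 0.8]
opening: 1.0
grip_force: 0.0
```

{"method": "arm_command", "body": {
  "targets": [
    [0, 0, 0, 0, 1],
    [0, 0, 0, 0, 1]
  ]
}}

```text
t: 14.6
eef_pos: [590.7, 139.9, 34.2]
tcp_rot: [3.141, 0.001, 0.179]
ft_force: [-0.3, 0.7, 0.9]
opening: 1.001
grip_force: 0.0
```

```bash
python3 - <<'E'
from ov import *
s=env.state(); print({k:np.round(s[k],3) for k in('t','eef_pos','tcp_rot','ft_force','opening')})
s=cap('scene','s7.png')
draw(s,[],'z7.png',225,190,140,130,4)
E
```

```text
{'t': np.float64(14.6), 'eef_pos': array([590.75 , 139.906,  34.179]), 'tcp_rot': array([3.141e+00, 1.000e-03, 1.790e-01]), 'ft_force': array([-0.347,  0.745,  0.918]), 'opening': np.float64(1.001)}
```

View pics/z7.png

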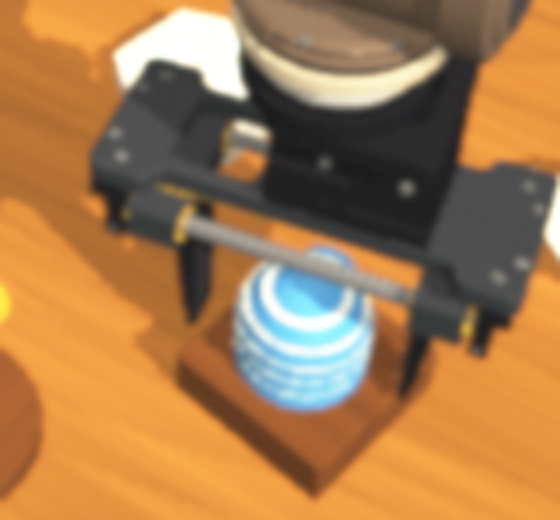

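The igloo (303,330) is between the fingers, so I'll close and lift.

{"method": "arm_command", "body": {
  "targets": [
    [0, 0, 0, 0, 0.75],
    [0, 0, 0, 0, 0.68],
    [0, 0, 0, 0, 0.62],
    [0, 0, 0, 0, 0.55],
    [0, 0, 0, 0, 0.5]
  ]
}}

```text
t: 15.15
eef_pos: [591.0, 141.1, 34.4]
tcp_rot: [3.141, -0.0, 0.18]
ft_force: [-0.0, -0.8, 0.0]
opening: 0.635
grip_force: 0.6
```

{"method": "arm_command", "body": {
  "targets": [
    [0, 0, 0, 0, 0.5],
    [0, 0, 0, 0, 0.5],
    [0, 0, 0, 0, 0.5],
    [0, 0, -1, 0, 0.5],
    [0, 0, -4, 0, 0.5]
  ]
}}

```text
t: 15.65
eef_pos: [590.6, 141.0, 37.8]
tcp_rot: [-3.142, 0.001, 0.18]
ft_force: [-0.5, -0.1, -2.3]
opening: 0.624
grip_force: 30.0
```

{"method": "arm_command", "body": {
  "targets": [
    [0, 0, -8, 0, 0.5],
    [0, 0, -20, 0, 0.5],
    [0, 0, -36, 0, 0.5],
    [0, 0, -50, 0, 0.5],
    [0, 0, -56, 0, 0.5]
  ]
}}

```text
t: 16.15
eef_pos: [591.5, 141.2, 96.3]
tcp_rot: [3.141, -0.003, 0.18]
ft_force: [0.8, 0.2, -1.6]
opening: 0.626
grip_force: 30.0
```

{"method": "arm_command", "body": {
  "targets": [
    [-12, 8, 0, 0, 0.5],
    [-38, 26, 0, 0, 0.5],
    [-68, 47, 0, 0, 0.5],
    [-98, 68, 0, 0, 0.5],
    [-125, 87, 0, 0, 0.5]
  ]
}}

```text
t: 16.65
eef_pos: [482.2, 32.3, 94.4]
tcp_rot: [3.141, 0.0, 0.18]
ft_force: [0.7, 0.0, -1.7]
opening: 0.625
grip_force: 30.0
```

{"method": "arm_command", "body": {
  "targets": [
    [-22, 15, 5, 0, 0.5],
    [-31, 21, 20, 0, 0.5],
    [-33.7, 22.9, 37, 0, 0.5],
    [-33.7, 22.9, 50, 0, 0.5],
    [-33.7, 22.9, 60, 0, 0.5]
  ]
}}

```text
t: 17.15
eef_pos: [454.4, 4.4, 33.8]
tcp_rot: [3.142, 0.0, 0.179]
ft_force: [0.3, -0.4, -2.3]
opening: 0.628
grip_force: 30.0
```

{"method": "arm_command", "body": {
  "targets": [
    [0, 0, 1, 0, 0.5],
    [0, 0, 2, 0, 0.5],
    [0, 0, 3, 0, 0.5],
    [0, 0, 3, 0, 0.5]
  ]
}}

```text
t: 17.55
eef_pos: [454.7, 4.6, 31.6]
tcp_rot: [3.141, -0.001, 0.18]
ft_force: [-1.2, 0.6, -2.1]
opening: 0.629
grip_force: 30.0
```

```bash
python3 - <<'E'
from ov import *
s=env.state(); print({k:np.round(s[k],3) for k in('t','eef_pos','tcp_rot','ft_force','opening')})
t=cap('top','t8.png');s=cap('scene','s8.png')
G=(0,255,0);M=(255,0,255);R=(0,0,255)
cv=[(poly(454.5,4.5,18,44/np.cos(np.pi/6),6,0.79),R),(circ(454.5,4.5,25,30),M)]
pl=[(poly(587,140.5,28,43*2**.5,4,np.pi/4-.14),G),(poly(587,140.5,0,43*2**.5,4,np.pi/4-.14),R)]
draw(s,cv,'a.png',230,150,80,80,4); draw(s,pl,'b.png',260,230,80,80,4);draw(t,pl,'c.png',165,150,60,60,4)
r=lambda f:cv2.resize(cv2.imread(f'pics/{f}.png'),(390,300))
cv2.imwrite('pics/z8.png',np.vstack([np.hstack([r('a'),r('b')]),np.hstack([r('c'),r('c')*0])]))
E
```

```text
{'t': np.float64(17.55), 'eef_pos': array([454.686,   4.586,  31.559]), 'tcp_rot': array([ 3.141e+00, -1.000e-03,  1.800e-01]), 'ft_force': array([-1.243,  0.63 , -2.079]), 'opening': np.float64(0.629)}
```

View pics/z8.png

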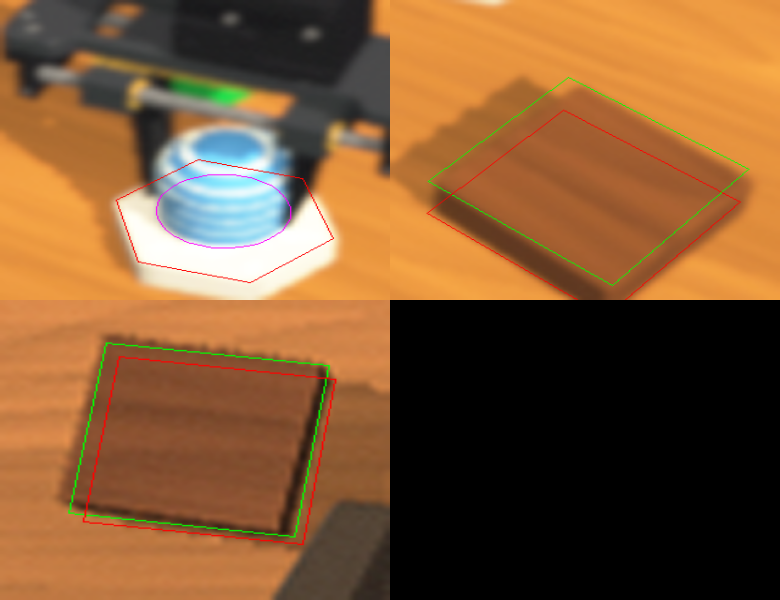

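The igloo is centred over the hexslab (225,215). The plinth refines to about (588,141). Lowering.

{"method": "arm_command", "body": {
  "targets": [
    [0, 0, 2, 0, 0.5],
    [0, 0, 4, 0, 0.5],
    [0, 0, 5.5, 0, 0.5],
    [0, 0, 6.2, 0, 0.5],
    [0, 0, 6.7, 0, 0.5]
  ]
}}

```text
t: 18.15
eef_pos: [454.4, 4.5, 24.4]
tcp_rot: [3.142, 0.0, 0.18]
ft_force: [0.6, -0.4, -2.0]
opening: 0.626
grip_force: 30.0
```

{"method": "arm_command", "body": {
  "targets": [
    [0, 0, 0.3, 0, 0.5],
    [0, 0, 0.6, 0, 0.5],
    [0, 0, 0.8, 0, 0.5],
    [0, 0, 0.8, 0, 0.5]
  ]
}}

```text
t: 18.55
eef_pos: [454.4, 4.5, 24.3]
tcp_rot: [3.141, -0.0, 0.18]
ft_force: [-2.4, 0.4, 11.4]
opening: 0.629
grip_force: 30.0
```

{"method": "arm_command", "body": {
  "targets": [
    [0, 0, -0.4, 0, 0.63],
    [0, 0, -0.4, 0, 0.67],
    [0, 0, -0.4, 0, 0.75],
    [0, 0, -0.4, 0, 0.9],
    [0, 0, -0.4, 0, 1]
  ]
}}

```text
t: 19.05
eef_pos: [454.5, 4.5, 24.1]
tcp_rot: [3.141, -0.0, 0.18]
ft_force: [-0.5, 0.3, -0.4]
opening: 0.861
grip_force: 0.0
```

{"method": "arm_command", "body": {
  "targets": [
    [0, 0, 0, 0, 1],
    [0, 0, -25, 0, 1],
    [0, 0, -65, 0, 1],
    [0, 0, -105, 0, 1],
    [0, 0, -130, 0, 1]
  ]
}}

```text
t: 19.55
eef_pos: [454.8, 4.5, 156.6]
tcp_rot: [3.141, -0.002, 0.18]
ft_force: [0.6, -0.8, -0.8]
opening: 0.998
grip_force: 0.0
```

{"method": "arm_command", "body": {
  "targets": [
    [18, 32, 0, 0, 1],
    [43, 74, 0, 0, 1],
    [68, 118, 0, 0, 1],
    [90, 156, 0, 0, 1],
    [103.2, 178.8, 0, 0, 1]
  ]
}}

```text
t: 20.05
eef_pos: [589.5, -155.5, 153.8]
tcp_rot: [3.141, -0.0, 0.178]
ft_force: [-0.3, 1.4, 0.6]
opening: 1.0
grip_force: 0.0
```

{"method": "arm_command", "body": {
  "targets": [
    [0, 0, 0, 0, 1],
    [0, 0, 35, 0, 1],
    [0, 0, 75, 0, 1],
    [0, 0, 105, 0, 1],
    [0, 0, 118, 0, 1]
  ]
}}

```text
t: 20.55
eef_pos: [586.3, -151.8, 33.6]
tcp_rot: [-3.14, 0.004, 0.18]
ft_force: [0.4, -1.0, -0.7]
opening: 0.996
grip_force: 0.0
```

{"method": "arm_command", "body": {
  "targets": [
    [0, 0, 6, 0, 1],
    [0, 0, 10.5, 0, 1],
    [0, 0, 10.5, 0, 1],
    [0, 0, 10.5, 0, 1]
  ]
}}

```text
t: 20.95
eef_pos: [588.4, -153.0, 26.7]
tcp_rot: [3.141, -0.001, 0.18]
ft_force: [0.0, -0.7, 0.1]
opening: 1.002
grip_force: 0.0
```

```bash
python3 - <<'E'
from ov import *
s=env.state(); print({k:np.round(s[k],3) for k in('t','eef_pos','tcp_rot','ft_force','opening')})
s=cap('scene','s9.png')
draw(s,[],'z9.png',120,110,200,150,4)
E
```

```text
{'t': np.float64(20.95), 'eef_pos': array([ 588.448, -153.037,   26.724]), 'tcp_rot': array([ 3.141e+00, -1.000e-03,  1.800e-01]), 'ft_force': array([ 0.05 , -0.737,  0.082]), 'opening': np.float64(1.002)}
```

View pics/z9.png

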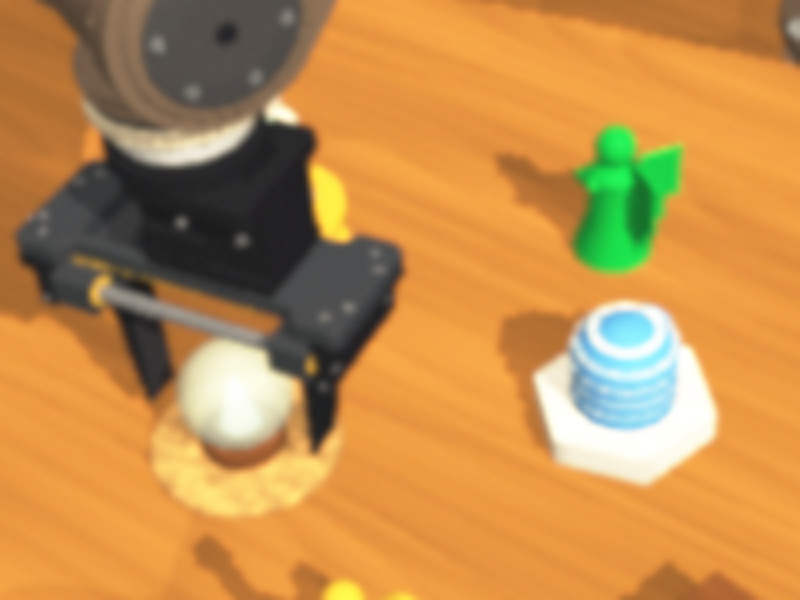

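The globe is between the fingers (238,395) and the igloo stands centred on the white slab (625,390). Gripping, lifting and carrying to the plinth.

{"method": "arm_command", "body": {
  "targets": [
    [0, 0, 0, 0, 0.75],
    [0, 0, 0, 0, 0.68],
    [0, 0, 0, 0, 0.62],
    [0, 0, 0, 0, 0.55],
    [0, 0, 0, 0, 0.5]
  ]
}}

```text
t: 21.5
eef_pos: [588.0, -152.9, 25.6]
tcp_rot: [3.142, 0.0, 0.18]
ft_force: [-1.4, 0.4, 0.2]
opening: 0.635
grip_force: 0.0
```

{"method": "arm_command", "body": {
  "targets": [
    [0, 0, 0, 0, 0.5],
    [0, 0, 0, 0, 0.5],
    [0, 0, 0, 0, 0.5],
    [0, 0, -1, 0, 0.5],
    [0, 0, -4, 0, 0.5]
  ]
}}

```text
t: 22.0
eef_pos: [587.6, -152.8, 29.3]
tcp_rot: [-3.141, 0.001, 0.18]
ft_force: [-0.1, -0.0, -1.9]
opening: 0.621
grip_force: 30.0
```

{"method": "arm_command", "body": {
  "targets": [
    [0, 0, -8, 0, 0.5],
    [0, 0, -22, 0, 0.5],
    [0, 0, -42, 0, 0.5],
    [0, 0, -58, 0, 0.5],
    [0, 0, -66, 0, 0.5]
  ]
}}

```text
t: 22.5
eef_pos: [588.6, -153.1, 98.1]
tcp_rot: [3.14, -0.002, 0.18]
ft_force: [0.1, -0.3, -2.2]
opening: 0.623
grip_force: 30.0
```

{"method": "arm_command", "body": {
  "targets": [
    [2, -12, 0, 0, 0.5],
    [7, -40, 0, 0, 0.5],
    [13.5, -75, 0, 0, 0.5],
    [20, -111, 0, 0, 0.5],
    [26.7, -147, 0, 0, 0.5]
  ]
}}

```text
t: 23.0
eef_pos: [587.2, -1.5, 95.0]
tcp_rot: [-3.141, 0.001, 0.18]
ft_force: [1.3, -0.6, -1.8]
opening: 0.623
grip_force: 30.0
```

{"method": "arm_command", "body": {
  "targets": [
    [6.5, -36, 0, 0, 0.5],
    [13, -72, 0, 0, 0.5],
    [19.5, -108, 0, 0, 0.5],
    [24, -132, 0, 0, 0.5],
    [25.8, -142.3, 0, 0, 0.5]
  ]
}}

```text
t: 23.5
eef_pos: [586.9, 143.9, 95.0]
tcp_rot: [-3.141, 0.001, 0.182]
ft_force: [0.6, -0.0, -1.9]
opening: 0.621
grip_force: 30.0
```

{"method": "arm_command", "body": {
  "targets": [
    [0, 0, 2, 0, 0.5],
    [0, 0, 15, 0, 0.5],
    [0, 0, 28, 0, 0.5],
    [0, 0, 36, 0, 0.5],
    [0, 0, 36, 0, 0.5]
  ]
}}

```text
t: 24.0
eef_pos: [587.2, 140.2, 57.7]
tcp_rot: [-3.142, 0.003, 0.179]
ft_force: [-0.4, 0.5, -2.5]
opening: 0.621
grip_force: 30.0
```

```bash
python3 - <<'E'
from ov import *
s=env.state(); print({k:np.round(s[k],3) for k in('t','eef_pos','tcp_rot','ft_force','opening')})
t=cap('top','t10.png');s=cap('scene','s10.png')
G=(0,255,0);M=(255,0,255);R=(0,0,255)
pl=[(poly(588,141,28,43*2**.5,4,np.pi/4-.14),G),(circ(588,141,41,23),M)]
draw(s,pl,'z10.png',245,200,120,110,5)
E
```

```text
{'t': np.float64(24.0), 'eef_pos': array([587.179, 140.207,  57.746]), 'tcp_rot': array([-3.142e+00,  3.000e-03,  1.790e-01]), 'ft_force': array([-0.364,  0.514, -2.513]), 'opening': np.float64(0.621)}
```

View pics/z10.png

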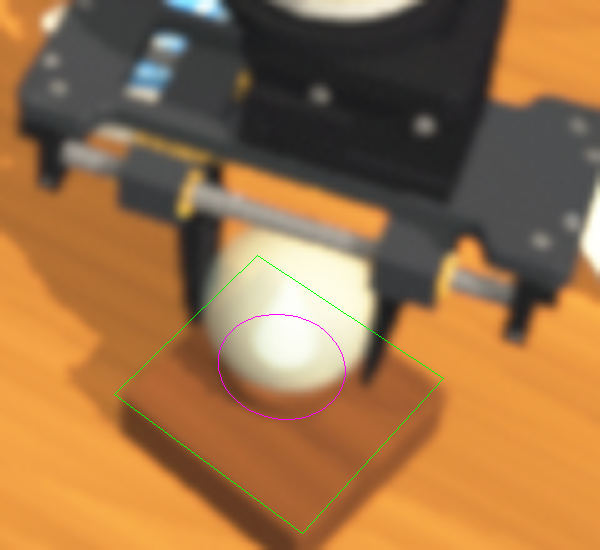

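The globe's foot is centred over the plinth within about 2 mm. Lowering gently.

{"method": "arm_command", "body": {
  "targets": [
    [0, 0, 3, 0, 0.5],
    [0, 0, 6, 0, 0.5],
    [0, 0, 8.5, 0, 0.5],
    [0, 0, 10.5, 0, 0.5],
    [0, 0, 11.3, 0, 0.5]
  ]
}}

```text
t: 24.6
eef_pos: [587.8, 141.1, 48.1]
tcp_rot: [3.142, 0.0, 0.18]
ft_force: [-0.1, 0.4, -1.8]
opening: 0.62
grip_force: 30.0
```

{"method": "arm_command", "body": {
  "targets": [
    [0, 0, 0.3, 0, 0.5],
    [0, 0, 0.6, 0, 0.5],
    [0, 0, 0.9, 0, 0.5],
    [0, 0, 0.9, 0, 0.5]
  ]
}}

```text
t: 25.0
eef_pos: [587.9, 141.1, 47.7]
tcp_rot: [3.142, -0.0, 0.18]
ft_force: [-1.5, -0.3, 0.1]
opening: 0.625
grip_force: 30.0
```

{"method": "arm_command", "body": {
  "targets": [
    [0, 0, 0.3, 0, 0.5],
    [0, 0, 0.3, 0, 0.5],
    [0, 0, 0.3, 0, 0.5]
  ]
}}

```text
t: 25.3
eef_pos: [588.0, 141.1, 47.6]
tcp_rot: [3.141, -0.001, 0.18]
ft_force: [-2.6, 0.3, 6.7]
opening: 0.621
grip_force: 30.0
```

{"method": "arm_command", "body": {
  "targets": [
    [0, 0, 0, 0, 0.63],
    [0, 0, 0, 0, 0.67],
    [0, 0, 0, 0, 0.75],
    [0, 0, 0, 0, 0.9],
    [0, 0, 0, 0, 1]
  ]
}}

```text
t: 25.8
eef_pos: [587.9, 141.1, 47.0]
tcp_rot: [3.141, 0.0, 0.18]
ft_force: [0.5, -0.2, 0.2]
opening: 0.866
grip_force: 0.0
```

{"method": "arm_command", "body": {
  "targets": [
    [0, 0, 0, 0, 1],
    [0, 0, -30, 0, 1],
    [0, 0, -70, 0, 1],
    [0, 0, -115, 0, 1],
    [0, 0, -160, 0, 1]
  ]
}}

```text
t: 26.3
eef_pos: [587.6, 141.0, 208.7]
tcp_rot: [3.142, 0.001, 0.18]
ft_force: [0.2, 0.4, -0.5]
opening: 0.997
grip_force: 0.0
```

{"method": "arm_command", "body": {
  "targets": [
    [0, -35, 0, 0, 1],
    [0, -75, 0, 0, 1],
    [0, -115, 0, 0, 1],
    [0, -155, 0, 0, 1],
    [0, -180, 0, 0, 1]
  ]
}}

```text
t: 26.8
eef_pos: [554.8, 320.6, 207.1]
tcp_rot: [-3.141, -0.0, 0.181]
ft_force: [0.2, -0.1, -0.6]
opening: 0.996
grip_force: 0.0
```

{"method": "arm_command", "body": {
  "targets": [
    [0, 0, 0, 0, 1],
    [0, 0, 0, 0, 1],
    [0, 0, 0, 0, 1],
    [0, 0, 0, 0, 1],
    [0, 0, 0, 0, 1]
  ]
}}

```text
t: 27.3
eef_pos: [556.0, 317.3, 207.2]
tcp_rot: [3.141, -0.0, 0.179]
ft_force: [-0.3, -0.2, 0.3]
opening: 0.999
grip_force: 0.0
```

```bash
python3 - <<'E'
from ov import *
s=env.state(); print({k:np.round(s[k],3) for k in('t','eef_pos','ft_force','opening')})
t=cap('top','t11.png');s=cap('scene','s11.png')
draw(s,[],'a.png',130,110,230,230,2); draw(t,[],'b.png',130,105,262,196,2)
r=lambda f,w:cv2.resize(cv2.imread(f'pics/{f}.png'),(w,400))
cv2.imwrite('pics/z11.png',np.hstack([r('a',380),r('b',420)]))
E
```

```text
{'t': np.float64(27.3), 'eef_pos': array([556.034, 317.298, 207.169]), 'ft_force': array([-0.254, -0.203,  0.297]), 'opening': np.float64(0.999)}
```

View pics/z11.png

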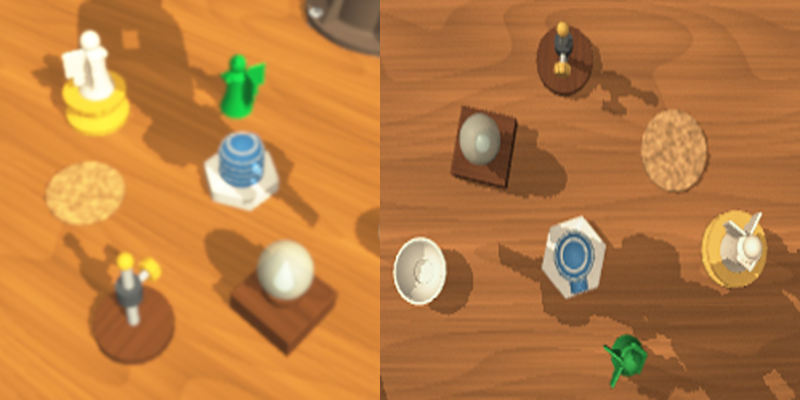

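The last pictures show the angel on the gold pedestal (95,85), the igloo on the white hexslab (242,165) and the globe on the wooden plinth (285,275). All are upright, and the bowl, post and green angel haven't moved. Handing in.

```bash
python3 -c "
from cell import env
print(env.job_done())"
```

```text
the job is handed in; nothing more can be done
None
```

The job is handed in: the angel is on the gold pedestal, the igloo on the white hexagonal slab and the globe on the wooden plinth, all upright and centred to within about 2–3 mm by my camera measurements, with the bowl and post untouched (about 27 s used).

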